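# Index the turntable by feel and lock it with its pin

## Robot

A 6-joint arm with a two-finger parallel gripper is mounted at the origin on a cart in front of the work surface, level with it; the furniture and walls round the work are solid. World frame = base frame: x ahead of the robot, y to its left, z up, the work surface at z = 0. Lengths are in mm, angles in rad, forces in N, time in s.
With the tool pointing down it reaches from about 350 to 975 mm from the base axis. Payload 17.4 kg.
Tool frame: the origin (TCP) lies on the centre line of the jaws, within the pads' length; the fingertips stand 19 mm ahead of it and the grasp point (between the pads) is the TCP; z points along the fingers, y is the line along which they close (so a half turn about z gives the same grasp; the last joint's range is limited). The gripper opens to 85 mm and grips with 20 to 120 N. Pads are 22 mm wide; open, the fingers measure 114 mm over their backs; the gripper's body (76 mm by 85 mm) begins 54 mm behind the grasp point. The pads swing forward as they close: fully open they stand 13 mm farther back than shut.
Start: joints at [1.147, 0.116, 1.442, -0, 1.584, -0.038], TCP at [254.011, 625.389, 250.303] pointing down, gripper open.
Joint ranges: [-2.83, 2.83], [-0.83, 2.19], [0.07, 2.5], [-1.14, 4.28], [0.01, 3], [-2.97, 2.97]. Speed limits (rad/s): [1.89, 1.89, 2.22, 3.14, 3.14, 3.14].

## Interface

Orientations are given as a 3x3 rotation matrix whose columns are the frame's x, y, z axes.
In Python, from plant import arm gives the robot as it stands.
- The arm moves only by the tool servo_tool, never from a script. Its argument "rows" is a list of rows, each an object of numbers: "ax", "ay", "az": the turn, a rotation vector about the tool's x, y, z in units of pi/2 rad (1.0 is pi/2 rad); "x", "y", "z": the shift along the tool's x, y, z in units of 10 cm (1.0 is 10 cm); "hand": the closure, from 0 (fully open) to 1 (shut). In form: [{"ax": .., "ay": .., "az": .., "x": .., "y": .., "z": .., "hand": ..}, ...]. A call has 1 to 12 rows; each row is the pose to reach, as a shift and turn from the pose commanded when the call began, along the tool's axes at that moment; what a row does not reach only later rows make up. A row lasts 1/10 s, in which the tool goes at most 50 mm and 8.59 degrees, less where a joint would pass 70% of its speed; a pose out of reach is approached as far as the arm can. A call with a number of a shift or a turn outside -1 to 1 is refused whole. A call with a gripper value outside its range is refused whole. The fingers move at their own pace and stop on an object; "squeeze" is the grip in N (left out, the last holds). Time passes only in rows, so rows that repeat a pose let the fingers close. It gives the time, the measured TCP pose, the force, the opening and the grip force at its end, in the units of the state.
- arm.sense(): the state, without advancing time (a new reading comes with each control period).
- arm.get_image(name): name is "side" or "top"; returns the picture (400x640x3 uint8, red, green, blue); there is no depth.
- arm.calibration(name): a dict with "vfov" (degrees; the focal length in pixels is half the picture's height over the tangent of half this angle, whatever the lens; pixels are square), "cx", "cy" (the principal point, pixels), "k1" (the pictures are not rectified: a ray, as slopes to the right and down, at radius r is drawn at 1 + k1 r^2 times it, then the intrinsics apply), "rvec" (rotation vector, rad) and "tvec" (3), from world to camera coordinates, as OpenCV has them. Camera axes: x right, y down, z forward; pixel columns grow to the right and rows downward; lengths in mm; the calibration is good to about 2 mm. A picture is of the moment at which its call begins. calibration takes no time and is no camera call.
- arm.hand_in(): hands the job in; it is judged then, once.
The state is a dict: "time": time; "joints": joint angles; "qd": joint speeds; "effort": joint torques, N m; "eef_pos": TCP position; "ee_rot": TCP orientation; "wrist_force": force on the tool from outside, world axes, zero at the start; "torque": the same for the moment, N m; "width": finger opening in mm; "finger_force": force on a finger pad.
Only numpy, scipy, OpenCV 4.12 (cv2) and the standard library are available. Lean on these libraries where they do the work, as an engineer would, in place of code of your own. Each camera call takes 0.05 s, during which the arm holds its last target. There are 200 camera calls.

## Task

Set the index pin upright in the bore of the turntable's guide block, then slowly push the turntable round by an upright post, clockwise seen from above, towards the fixed pointer until the pin drops fully home into the hidden notch and blocks the table. Prove the lock by leaning on the post in the same direction with a steady 6 to 12 N for about half a second, then let go and leave the table locked at the pointer. Be gentle: never load the turntable with more than 20 N, and leave the other things where they are.

Things in the scene. Friction and masses are not known exactly. Their poses are not given: they have to be found in the camera images.
- pin: index pin: steel shank 12 mm across, 39 mm long with tapered foot; above it a collar 28 mm across, 6 mm thick, then a black round grip 22 mm across, 43 mm tall; 88 mm overall, 0.15 kg. Origin: centre of the shank's foot, z up along the pin. Starts upright in the pin stand, collar on the stand's top, foot 6 mm over the bench; must rise 45 mm to clear it.
- pin_stand: fixed wooden stand of the pin, 56 x 56 x 45 mm. Origin: centre of its underside, below its hole.
- base: fixed round base plate, 125 mm radius, 10 mm thick; origin on the bench on the turntable's axis; the pointer stands on its -x side. On it, under the table, lies a flat track, top 28 mm over the bench, with one radial notch 15 mm wide, 18 mm deep, which cannot be seen: it lies below the pointer to within 9 degrees either way, and only feeling for it with the pin finds it.
- turntable (a joint): table angle, rad, counter-clockwise from above positive, -0.45 to 1.5; 0: guide block at the pointer; starts 0.7 to 1.25. Plywood disc, 117 mm radius, top 45 mm over the bench, wooden block 65 x 90 x 36 mm on its centre. Light friction, 1 to 2 N at a post. Over the notch the pin falls 14 mm and blocks the table rigidly (2 mm play); above 50 mm/s it may skip the notch.
- guide_mouth (a point): centre of the bore's mouth, on top of the aluminium guide block (42 x 44 mm, top 53 mm over the bench), 90 mm from the axis. Bore 14 mm wide, chamfered, right through. Away from the notch the pin's foot rests on the track 25 mm below this point (collar 14 mm above the block); fully home the foot is 39 mm below it and the collar lies on the block.
- push_post (a point): top centre of one upright round wooden post on the disc, 20 mm across, top 105 mm over the bench (a 30 mm washer, 4 mm thick, round its foot), 95 mm from the axis, a quarter turn counter-clockwise from the guide block seen from above. Two equal posts stand half a turn and a quarter turn clockwise from it.
- pointer (a point): tip of the fixed aluminium pointer on the base, 48 mm over the bench, 121 mm from the axis.
- nail_tin: bystander: round food tin, 75 mm across, 58 mm tall; origin at its underside
- sanding_block: bystander: brown block 65 x 110 x 31 mm; origin at its underside
- screwdriver: bystander: short black screwdriver, 120 mm long, lying; origin at its underside
Mind the look-alikes: they are no part of the job. Leave any red look-alike of the pin alone.

How it is judged (in metres and radians):
On the way, in this order (a step that is already met when the one before it is completed fails the run):
1. the pin stands in the bore of the guide block (z of pin in the frame of guide_mouth below -0.018 m and horizontal distance between pin and guide_mouth below 0.006 m and angle between pin's own z axis and vertical below 0.2 rad), for 0.2 s.
2. the pin is fully home and the table takes a steady push of more than 3 N against it (z of pin in the frame of guide_mouth below -0.035 m and horizontal distance between pin and guide_mouth below 0.004 m and angle between pin's own z axis and vertical below 0.1 rad and (contact force between base and the fingers above 3 N or contact force between base and the arm above 3 N)), for 0.3 s.
At the end, for the whole second after the job is handed in: the pin is fully home (foot at least 35 mm below the guide block's mouth, within 4 mm of its centre, tilted less than 0.1 rad) and at rest; the turntable is at rest within 0.21 rad of the pointer (z of pin in the frame of guide_mouth below -0.035 m and horizontal distance between pin and guide_mouth below 0.004 m and angle between pin's own z axis and vertical below 0.1 rad and linear speed of pin below 0.02 m/s and value of joint turntable between -0.21 and 0.21 rad and velocity of joint turntable between -0.03 and 0.03 rad/s); the robot touches nothing.
It fails at once if the robot loads the turntable with more than 20 N (contact force between base and the fingers above 20 N or contact force between base and the arm above 20 N).
It fails at once if a bystander is moved by more than 20 mm (distance of any of nail_tin, sanding_block, screwdriver from where it was at the start of the episode above 0.02 m).
It also fails if it takes over 69 s, if anything falls off the work surface, if the arm or the gripper's body presses on something with over 40 N, if the wrist force passes 120 N, or if a joint passes its speed limit or range.

## Working session

There is one attempt and no reset: what is moved stays moved. The work goes in short steps, Python scripts to look and compute and a tool call to move; the robot and the scene stay as the last step left them, time stands still between calls to the robot, and variables do not carry over. Pictures are saved under pics/ and viewed, at most 10 in all, crops included, and the job is handed in when it is done.

Besides the shell and the picture viewer there is one more tool, called after ">>>" as name(argument=value, ...) on one line, values as JSON. servo_tool: Moves the arm, as the interface text tells. Shifts and turns lie within -1 to 1; 1 stands for 10 cm of shift or pi/2 rad of turn. Its arguments: {"type":"object","properties":{"rows":{"type":"array","items":{"type":"object","properties":{"ax":{"type":"number"},"ay":{"type":"number"},"az":{"type":"number"},"x":{"type":"number"},"y":{"type":"number"},"z":{"type":"number"},"hand":{"type":"number"}}}},"squeeze":{"type":"number"}},"required":["rows"]}

```bash
ls; mkdir -p pics; cat > h.py <<'E'
import numpy as np,cv2
from plant import arm
def cam(n):
    c=arm.calibration(n); f=200/np.tan(np.radians(c['vfov'])/2)
    R=cv2.Rodrigues(np.array(c['rvec'],float))[0]; return c,f,R,np.array(c['tvec'],float).ravel()
def proj(n,P):
    c,f,R,t=cam(n); p=np.atleast_2d(P)@R.T+t; s=p[:,:2]/p[:,2:]; r2=(s**2).sum(1,keepdims=True)
    return s*(1+c['k1']*r2)*f+[c['cx'],c['cy']]
def ray(n,uv):
    c,f,R,t=cam(n); d=(np.array(uv,float)-[c['cx'],c['cy']])/f; s=d.copy()
    for _ in range(30): s=d/(1+c['k1']*(s@s))
    return -R.T@t, R.T@np.array([s[0],s[1],1])
def atz(n,uv,z):
    o,d=ray(n,uv); return (o+d*(z-o[2])/d[2]).round(1)
def tri(a,b):
    (o,d),(p,e)=ray('top',a),ray('side',b); d=d/np.linalg.norm(d); e=e/np.linalg.norm(e)
    k=np.linalg.lstsq(np.c_[d,-e],p-o,rcond=None)[0]; A=o+d*k[0];B=p+e*k[1]
    return ((A+B)/2).round(1),np.linalg.norm(A-B).round(1)
def snap(n,f): 
    im=arm.get_image(n)[:,:,::-1]; cv2.imwrite('pics/'+f,im); return im
E
python3 - <<'E'
from h import *
for n in('top','side'): snap(n,n+'0.png'); print(cam(n)[0], ray(n,(320,200)))
print(arm.sense())
E
```

```text
pics
{'vfov': 43.255594916225846, 'cx': 325.37115181990225, 'cy': 203.75624455039565, 'k1': -0.022657220383771954, 'rvec': array([ 2.14405882, -2.13615695,  0.13964183]), 'tvec': array([ 151.50452329,  513.35372093, 1203.22269499])} (array([ 334.4252077 ,  135.81870904, 1266.46893994]), array([ 0.15100632,  0.02482902, -0.98830635]))
{'vfov': 45.52789598676013, 'cx': 321.60104686138766, 'cy': 191.76451821429225, 'k1': -0.046031642717629835, 'rvec': array([ 0.03593307, -2.87427954,  1.26590511]), 'tvec': array([ 519.11270581,   -6.99433967, 1198.63098286])} (array([507.02535267, 899.89380002, 799.5996471 ]), array([ 0.01285158, -0.72590973, -0.68789516]))
{'time': 0.1, 'joints': array([ 1.14723242e+00,  1.16414206e-01,  1.44221300e+00, -9.81006676e-06,
        1.58399700e+00, -3.77545039e-02]), 'qd': array([-3.78587196e-05,  5.14101815e-04, -1.84473662e-03,  7.74595672e-04,
       -5.96918796e-04,  7.91513604e-04]), 'effort': array([ 1.40036522e-03, -7.33662629e+01, -6.33795691e+01, -6.53276925e-05,
        5.24344883e-03, -3.03582601e-05]), 'eef_pos': array([253.92600182, 625.24664212, 249.64301947]), 'ee_rot': array([[-9.26494097e-01,  3.76309069e-01, -4.15038103e-04],
       [ 3.76309297e-01,  9.26493616e-01, -9.44425823e-04],
       [ 2.91341509e-05, -1.03118765e-03, -9.99999468e-01]]), 'wrist_force': array([ 0.61756909,  0.7602476 , -0.2616238 ]), 'torque': array([-0.03540609, -0.03552813, -0.0197239 ]), 'finger_force': 0.0, 'width': 85.34338027826492}
```

View pics/top0.png

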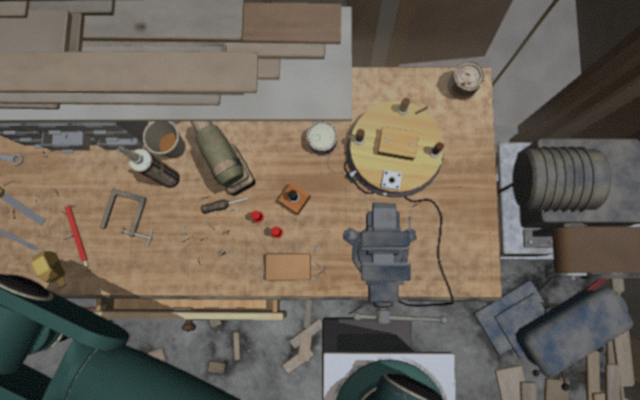

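View pics/side0.png

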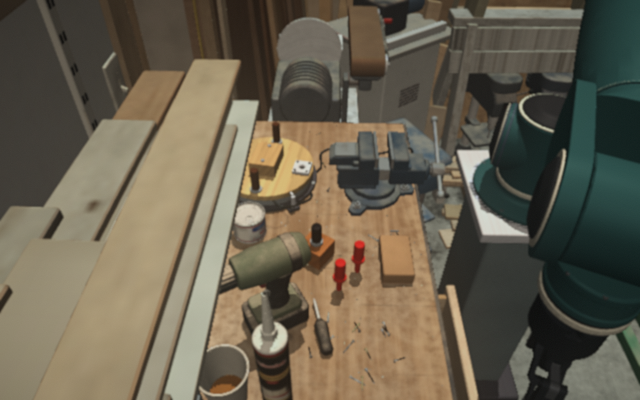

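Top: the turntable is around (395,147), guide block at (391,180), pointer probably at (351,176), pin and stand at (293,198). The red look-alikes are at (257,216) and (276,232). I'll zoom in.

```bash
python3 - <<'E'
from h import *
a=cv2.imread('pics/top0.png')[85:245,270:460]; b=cv2.imread('pics/side0.png')[110:280,225:395]
a=cv2.resize(a,(0,0),fx=2.7,fy=3.4,interpolation=3) if 0 else cv2.resize(a,(0,0),fx=3.7,fy=3.7,interpolation=cv2.INTER_CUBIC)
b=cv2.resize(b,(0,0),fx=3.5,fy=3.5,interpolation=cv2.INTER_CUBIC)
cv2.imwrite('pics/ta.png',a);cv2.imwrite('pics/sb.png',b)
print('stand top',atz('top',(293,198),89),'guide',atz('top',(391.5,180.5),53),'disc c',atz('top',(395,147),45),'pointer',atz('top',(351,176),48))
for p in((403,103),(362,135),(438,149)): print(atz('top',p,105))
E
```

```text
stand top [519.  229.3  89. ] guide [568.5  -8.2  53. ] disc c [654.8 -19.1  45. ] pointer [580.5  90.5  48. ]
[747.4 -32.3 105. ]
[668.2  66.3 105. ]
[ 634.4 -112.8  105. ]
```

View pics/ta.png

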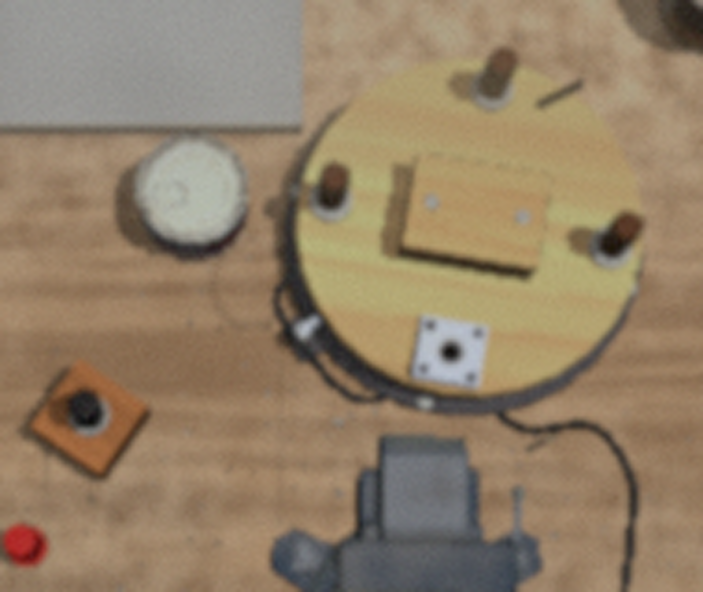

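View pics/sb.png

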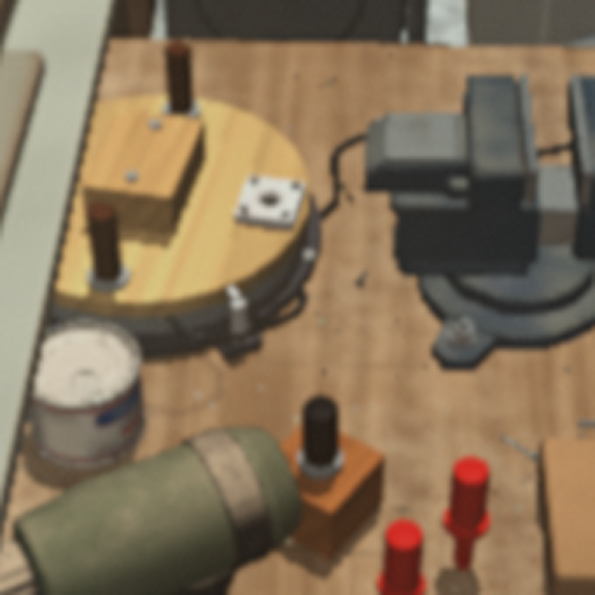

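```bash
python3 - <<'E'
from h import *
print('bore',atz('top',(391.9,180.1),53),atz('side',(302.1,166.9),53),tri((391.9,180.1),(302.1,166.9)))
for p in((435.4,152.3),(403.5,109.9),(358.9,140.1)): print('washer',atz('top',p,48))
for p in((438.9,145.3),(406.2,99.9),(360.3,131.8)): print('ptop',atz('top',p,105))
print('side tops',atz('side',(254.1,170.8),105),atz('side',(275.9,123.9),105))
print('pin',tri((292.9,194.5),(316.4,226)),atz('top',(292.9,194.5),94),atz('side',(316.4,226),94))
print('pin collar side',atz('side',(225+320/3.5,110+463/3.5),48), 'top collar',atz('top',(270+89/3.7,85+416/3.7),50))
print('stand corners top',[atz('top',(270+u/3.7,85+v/3.7),45) for u,v in((78,363),(28,425),(101,478),(149,411))])
print('pointer',atz('top',(353.2,172.8),48),atz('side',(291.9,192.9),48))
print('tin',atz('top',(270+190/3.7,85+185/3.7),58))
print('vise jaw',atz('top',(270+425/3.7,85+440/3.7),80))
E
```

```text
bore [569.5  -9.2  53. ] [567.8  -4.9  53. ] (array([569.1,  -9.5,  49.6]), np.float64(2.1))
washer [ 640.7 -118.3   48. ]
washer [749.6 -41.5  48. ]
washer [671.5  70.7  48. ]
ptop [ 643.4 -115.2  105. ]
ptop [755.2 -40.1 105. ]
ptop [676.   70.3 105. ]
side tops [671.5  75.3 105. ] [ 639.4 -112.4  105. ]
pin (array([526.4, 229.6,  91.2]), np.float64(1.2)) [526.5 229.3  94. ] [525.7 232.4  94. ]
pin collar side [525.5 235.7  48. ] top collar [526.5 229.8  50. ]
stand corners top [array([563. , 238.1,  45. ]), array([521.1, 270.6,  45. ]), array([485.9, 221.7,  45. ]), array([530.7, 190.4,  45. ])]
pointer [588.5  85.1  48. ] [587.   84.7  48. ]
tin [681.6 163.9  58. ]
vise jaw [506.7  11.6  80. ]
```

>>> servo_tool(rows=[{"x": -0.4, "y": -0.26, "z": -0.2}, {"x": -0.8, "y": -0.53, "z": -0.3}, {"x": -1, "y": -0.66, "z": -0.3}, {"x": -1, "y": -0.66, "z": -0.3}])

```text
invalid input at $.rows[0]: expected keys ax, ay, az, x, y, z, hand
```

>>> servo_tool(rows=[{"x": -0.4, "y": -0.26}, {"x": -0.8, "y": -0.53}, {"x": -1, "y": -0.66}, {"x": -1, "y": -0.66}])

```text
invalid input at $.rows[0]: expected keys ax, ay, az, x, y, z, hand
```

>>> servo_tool(rows=[{"x": -0.4, "y": -0.26}, {"x": -0.8, "y": -0.53}, {"x": -1, "y": -0.66}, {"x": -1, "y": -0.66}])

```text
invalid input at $.rows[0]: expected keys ax, ay, az, x, y, z, hand
```

>>> servo_tool(rows=[{"x": -0.4, "y": -0.26, "az": -0.05}, {"x": -0.8, "y": -0.53, "az": -0.1}, {"x": -1, "y": -0.65, "az": -0.14}, {"x": -1, "y": -0.65, "az": -0.14}, {"x": -1, "y": -0.65, "az": -0.14}])

```text
invalid input at $.rows[0]: expected keys ax, ay, az, x, y, z, hand
```

>>> servo_tool(rows=[{"ax": 0, "ay": 0, "az": 0, "x": -0.4, "y": -0.26, "z": -0.2, "hand": 0}, {"ax": 0, "ay": 0, "az": 0, "x": -0.8, "y": -0.53, "z": -0.3, "hand": 0}, {"ax": 0, "ay": 0, "az": 0, "x": -1, "y": -0.66, "z": -0.3, "hand": 0}], squeeze=40)

```text
time: 0.4
eef_pos: [323.3, 524.6, 282.0]
ee_rot: [[-0.926, 0.377, 0.001], [0.377, 0.926, 0.001], [-0.001, 0.002, -1.0]]
wrist_force: [-0.3, 0.9, -0.4]
width: 85.5
finger_force: 0.0
```

>>> servo_tool(rows=[{"ax": 0, "ay": 0, "az": 0, "x": -0.4, "y": -0.26, "z": 0, "hand": 0}, {"ax": 0, "ay": 0, "az": 0, "x": -0.8, "y": -0.53, "z": 0, "hand": 0}, {"ax": 0, "ay": 0, "az": 0, "x": -1, "y": -0.66, "z": 0, "hand": 0}])

```text
time: 0.7
eef_pos: [391.0, 425.2, 280.2]
ee_rot: [[-0.926, 0.378, 0.0], [0.378, 0.926, -0.001], [-0.0, -0.0, -1.0]]
wrist_force: [-0.4, -0.2, -0.5]
width: 85.4
finger_force: 0.0
```

>>> servo_tool(rows=[{"ax": 0, "ay": 0, "az": 0, "x": -0.4, "y": -0.26, "z": 0, "hand": 0}, {"ax": 0, "ay": 0, "az": 0, "x": -0.8, "y": -0.53, "z": 0, "hand": 0}, {"ax": 0, "ay": 0, "az": 0, "x": -1, "y": -0.66, "z": 0, "hand": 0}])

```text
time: 1.0
eef_pos: [458.8, 326.3, 280.1]
ee_rot: [[-0.926, 0.378, 0.0], [0.378, 0.926, -0.001], [-0.0, -0.001, -1.0]]
wrist_force: [-0.2, -0.6, 0.7]
width: 85.1
finger_force: 0.0
```

>>> servo_tool(rows=[{"ax": 0, "ay": 0, "az": -0.05, "x": -0.4, "y": -0.26, "z": 0, "hand": 0}, {"ax": 0, "ay": 0, "az": -0.1, "x": -0.8, "y": -0.53, "z": 0, "hand": 0}, {"ax": 0, "ay": 0, "az": -0.14, "x": -1, "y": -0.65, "z": 0, "hand": 0}, {"ax": 0, "ay": 0, "az": -0.14, "x": -1, "y": -0.65, "z": 0, "hand": 0}, {"ax": 0, "ay": 0, "az": -0.14, "x": -1, "y": -0.65, "z": 0, "hand": 0}])

```text
time: 1.5
eef_pos: [525.7, 230.9, 280.0]
ee_rot: [[-0.986, 0.167, -0.001], [0.167, 0.986, -0.0], [0.001, -0.0, -1.0]]
wrist_force: [-0.5, 0.6, 0.5]
width: 85.3
finger_force: 0.0
```

>>> servo_tool(rows=[{"ax": 0, "ay": 0, "az": 0, "x": 0, "y": 0, "z": 0.4, "hand": 0}, {"ax": 0, "ay": 0, "az": 0, "x": 0, "y": 0, "z": 0.8, "hand": 0}, {"ax": 0, "ay": 0, "az": 0, "x": 0, "y": 0, "z": 1, "hand": 0}, {"ax": 0, "ay": 0, "az": 0, "x": 0, "y": 0, "z": 1, "hand": 0}])

```text
time: 1.9
eef_pos: [523.9, 231.7, 177.1]
ee_rot: [[-0.986, 0.165, -0.005], [0.165, 0.986, -0.002], [0.004, -0.002, -1.0]]
wrist_force: [0.8, -0.4, -0.5]
width: 84.9
finger_force: 0.0
```

>>> servo_tool(rows=[{"ax": 0, "ay": 0, "az": 0, "x": 0, "y": 0, "z": 0.3, "hand": 0}, {"ax": 0, "ay": 0, "az": 0, "x": 0, "y": 0, "z": 0.6, "hand": 0}, {"ax": 0, "ay": 0, "az": 0, "x": 0, "y": 0, "z": 0.85, "hand": 0}, {"ax": 0, "ay": 0, "az": 0, "x": 0, "y": 0, "z": 1, "hand": 0}, {"ax": 0, "ay": 0, "az": 0, "x": 0, "y": 0, "z": 1, "hand": 0}])

```text
time: 2.4
eef_pos: [525.1, 231.5, 79.6]
ee_rot: [[-0.986, 0.165, -0.002], [0.165, 0.986, -0.001], [0.002, -0.001, -1.0]]
wrist_force: [0.4, 0.3, 0.7]
width: 85.5
finger_force: 0.0
```

>>> servo_tool(rows=[{"ax": 0, "ay": 0, "az": 0, "x": 0, "y": 0, "z": 0.03, "hand": 0}, {"ax": 0, "ay": 0, "az": 0, "x": 0, "y": 0, "z": 0.03, "hand": 0.6}, {"ax": 0, "ay": 0, "az": 0, "x": 0, "y": 0, "z": 0.03, "hand": 1}, {"ax": 0, "ay": 0, "az": 0, "x": 0, "y": 0, "z": 0.03, "hand": 1}, {"ax": 0, "ay": 0, "az": 0, "x": 0, "y": 0, "z": 0.03, "hand": 1}, {"ax": 0, "ay": 0, "az": 0, "x": 0, "y": 0, "z": 0.03, "hand": 1}, {"ax": 0, "ay": 0, "az": 0, "x": 0, "y": 0, "z": 0.03, "hand": 1}, {"ax": 0, "ay": 0, "az": 0, "x": 0, "y": 0, "z": 0.03, "hand": 1}])

```text
time: 3.2
eef_pos: [525.8, 231.3, 77.8]
ee_rot: [[-0.986, 0.165, 0.001], [0.165, 0.986, 0.0], [-0.0, 0.0, -1.0]]
wrist_force: [-1.4, 1.4, 6.0]
width: 20.9
finger_force: 39.0
```

>>> servo_tool(rows=[{"ax": 0, "ay": 0, "az": 0, "x": 0, "y": 0, "z": -0.15, "hand": 1}, {"ax": 0, "ay": 0, "az": 0, "x": 0, "y": 0, "z": -0.4, "hand": 1}, {"ax": 0, "ay": 0, "az": 0, "x": 0, "y": 0, "z": -0.8, "hand": 1}, {"ax": 0, "ay": 0, "az": 0, "x": 0, "y": 0, "z": -1, "hand": 1}, {"ax": 0, "ay": 0, "az": 0, "x": 0, "y": 0, "z": -1, "hand": 1}])

```text
time: 3.7
eef_pos: [526.5, 231.5, 180.7]
ee_rot: [[-0.986, 0.165, 0.004], [0.165, 0.986, 0.001], [-0.004, 0.002, -1.0]]
wrist_force: [1.0, 1.0, -2.4]
width: 21.1
finger_force: 40.2
```

```bash
python3 - <<'E'
from h import *
s=arm.sense();R=np.array(s['ee_rot']);print(s['eef_pos'],s['wrist_force'],s['width'])
d=np.array([568.3,-8,178])-s['eef_pos'];print(R.T@d/100)
im=snap('side','s1.png');u,v=proj('side',s['eef_pos'])[0].astype(int);print(u,v)
cv2.imwrite('pics/s1c.png',cv2.resize(im[v-40:v+70,u-70:u+70],(0,0),fx=4,fy=4,interpolation=2))
E
```

```text
[526.50120492 231.46649883 180.7111754 ] [ 0.99182021  1.0354821  -2.35380416] 21.094111966918263
[-0.80767522 -2.29278964  0.02541235]
316 194
```

View pics/s1c.png

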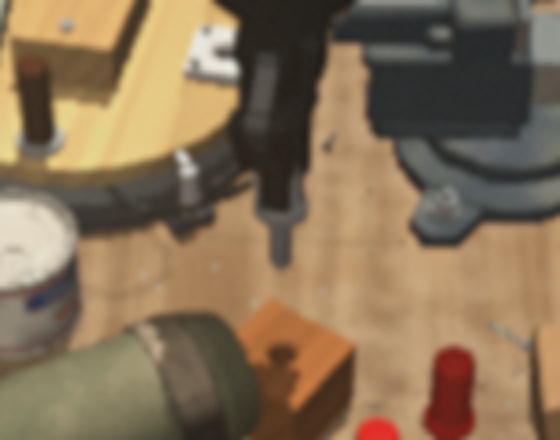

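The pin hangs upright in the jaws and is clear of the stand, foot near (316,220). I'll carry it over the bore.

>>> servo_tool(rows=[{"ax": 0, "ay": 0, "az": 0, "x": -0.13, "y": -0.38, "z": 0, "hand": 1}, {"ax": 0, "ay": 0, "az": 0, "x": -0.27, "y": -0.76, "z": 0, "hand": 1}])

```text
time: 3.95
eef_pos: [538.9, 151.2, 175.4]
ee_rot: [[-0.987, 0.163, -0.003], [0.163, 0.987, -0.001], [0.002, -0.001, -1.0]]
wrist_force: [-0.1, 0.2, -2.3]
width: 21.1
finger_force: 40.2
```

>>> servo_tool(rows=[{"ax": 0, "ay": 0, "az": 0, "x": -0.13, "y": -0.38, "z": 0, "hand": 1}, {"ax": 0, "ay": 0, "az": 0, "x": -0.27, "y": -0.76, "z": 0, "hand": 1}])

```text
time: 4.15
eef_pos: [553.1, 70.8, 175.4]
ee_rot: [[-0.986, 0.165, -0.003], [0.165, 0.986, -0.0], [0.002, -0.001, -1.0]]
wrist_force: [-0.2, 0.7, -1.6]
width: 21.2
finger_force: 40.2
```

>>> servo_tool(rows=[{"ax": 0, "ay": 0, "az": 0, "x": -0.13, "y": -0.38, "z": 0, "hand": 1}, {"ax": 0, "ay": 0, "az": 0, "x": -0.27, "y": -0.77, "z": 0.2, "hand": 1}, {"ax": 0, "ay": 0, "az": 0, "x": -0.27, "y": -0.77, "z": 0.4, "hand": 1}, {"ax": 0, "ay": 0, "az": 0, "x": -0.27, "y": -0.77, "z": 0.4, "hand": 1}, {"ax": 0, "ay": 0, "az": 0, "x": -0.27, "y": -0.77, "z": 0.4, "hand": 1}, {"ax": 0, "ay": 0, "az": 0, "x": -0.27, "y": -0.77, "z": 0.4, "hand": 1}])

```text
time: 4.75
eef_pos: [567.9, -7.3, 138.0]
ee_rot: [[-0.986, 0.164, 0.0], [0.164, 0.986, 0.0], [-0.0, 0.0, -1.0]]
wrist_force: [0.6, -0.6, -1.6]
width: 20.8
finger_force: 40.2
```

```bash
python3 - <<'E'
from h import *
s=arm.sense();p=np.array(s['eef_pos']);print(p,s['wrist_force'],s['joints'])
im=snap('side','s2.png');print('foot pred',proj('side',p-[0,0,72]),proj('side',[568.3,-8,53]))
u,v=proj('side',p-[0,0,85])[0].astype(int);print(u,v)
a=cv2.resize(im[v-45:v+45,u-45:u+45],(0,0),fx=6,fy=6,interpolation=2)
cv2.imwrite('pics/s2c.png',a)
E
```

```text
[567.8564994   -7.31183992 137.96020772] [ 0.59109437 -0.60057526 -1.6001654 ] [-5.78243581e-02 -6.44212349e-02  1.80943032e+00  6.76069949e-05
  1.39613094e+00 -1.46376094e+00]
foot pred [[302.02184872 162.18793249]] [[301.95623907 166.10703042]]
302 166
```

View pics/s2c.png

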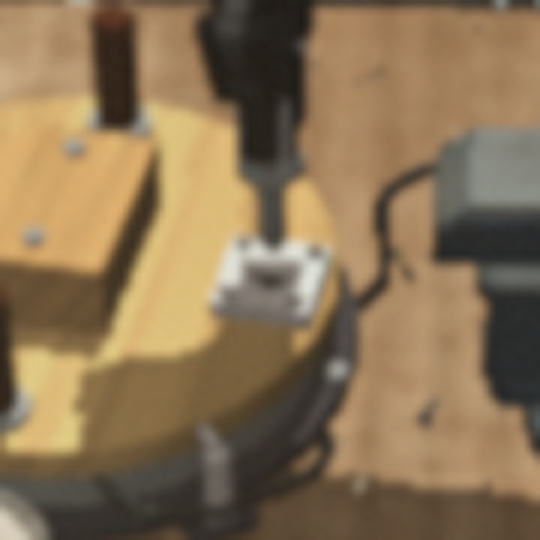

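>>> servo_tool(rows=[{"ax": 0, "ay": 0, "az": 0, "x": 0, "y": 0, "z": 0.05, "hand": 1}, {"ax": 0, "ay": 0, "az": 0, "x": 0, "y": 0, "z": 0.1, "hand": 1}, {"ax": 0, "ay": 0, "az": 0, "x": 0, "y": 0, "z": 0.12, "hand": 1}, {"ax": 0, "ay": 0, "az": 0, "x": 0, "y": 0, "z": 0.14, "hand": 1}, {"ax": 0, "ay": 0, "az": 0, "x": 0, "y": 0, "z": 0.15, "hand": 1}, {"ax": 0, "ay": 0, "az": 0, "x": 0, "y": 0, "z": 0.15, "hand": 1}])

```text
time: 5.4
eef_pos: [567.7, -8.0, 122.2]
ee_rot: [[-0.986, 0.165, -0.0], [0.165, 0.986, 0.0], [0.0, -0.0, -1.0]]
wrist_force: [0.1, -0.1, -2.6]
width: 20.7
finger_force: 40.2
```

>>> servo_tool(rows=[{"ax": 0, "ay": 0, "az": 0, "x": 0, "y": 0, "z": 0.02, "hand": 1}, {"ax": 0, "ay": 0, "az": 0, "x": 0, "y": 0, "z": 0.03, "hand": 1}, {"ax": 0, "ay": 0, "az": 0, "x": 0, "y": 0, "z": 0.04, "hand": 1}])

```text
time: 5.7
eef_pos: [567.8, -8.0, 118.3]
ee_rot: [[-0.986, 0.165, 0.0], [0.165, 0.986, 0.0], [-0.0, 0.0, -1.0]]
wrist_force: [-0.0, 1.6, -1.0]
width: 21.1
finger_force: 40.3
```

>>> servo_tool(rows=[{"ax": 0, "ay": 0, "az": 0, "x": 0, "y": 0, "z": 0.02, "hand": 1}, {"ax": 0, "ay": 0, "az": 0, "x": 0, "y": 0, "z": 0.04, "hand": 1}, {"ax": 0, "ay": 0, "az": 0, "x": 0, "y": 0, "z": 0.06, "hand": 1}])

```text
time: 6.0
eef_pos: [567.7, -8.0, 112.1]
ee_rot: [[-0.986, 0.165, -0.0], [0.165, 0.986, 0.0], [0.0, 0.0, -1.0]]
wrist_force: [1.2, 1.2, -0.7]
width: 21.0
finger_force: 40.3
```

In the bore and going freely. Foot is at about 40 mm; it rests at 28.

>>> servo_tool(rows=[{"ax": 0, "ay": 0, "az": 0, "x": 0, "y": 0, "z": 0.03, "hand": 1}, {"ax": 0, "ay": 0, "az": 0, "x": 0, "y": 0, "z": 0.06, "hand": 1}, {"ax": 0, "ay": 0, "az": 0, "x": 0, "y": 0, "z": 0.09, "hand": 1}, {"ax": 0, "ay": 0, "az": 0, "x": 0, "y": 0, "z": 0.1, "hand": 1}, {"ax": 0, "ay": 0, "az": 0, "x": 0, "y": 0, "z": 0.1, "hand": 1}])

```text
time: 6.5
eef_pos: [567.6, -8.0, 102.0]
ee_rot: [[-0.986, 0.165, -0.0], [0.165, 0.986, 0.0], [0.0, -0.0, -1.0]]
wrist_force: [0.6, 1.0, -3.6]
width: 21.1
finger_force: 40.3
```

>>> servo_tool(rows=[{"ax": 0, "ay": 0, "az": 0, "x": 0, "y": 0, "z": 0, "hand": 0.6}, {"ax": 0, "ay": 0, "az": 0, "x": 0, "y": 0, "z": 0, "hand": 0.3}, {"ax": 0, "ay": 0, "az": 0, "x": 0, "y": 0, "z": 0, "hand": 0}, {"ax": 0, "ay": 0, "az": 0, "x": 0, "y": 0, "z": 0, "hand": 0}, {"ax": 0, "ay": 0, "az": 0, "x": 0, "y": 0, "z": 0, "hand": 0}, {"ax": 0, "ay": 0, "az": 0, "x": 0, "y": 0, "z": 0, "hand": 0}, {"ax": 0, "ay": 0, "az": 0, "x": 0, "y": 0, "z": -0.2, "hand": 0}, {"ax": 0, "ay": 0, "az": 0, "x": 0, "y": 0, "z": -0.5, "hand": 0}, {"ax": 0, "ay": 0, "az": 0, "x": 0, "y": 0, "z": -0.9, "hand": 0}, {"ax": 0, "ay": 0, "az": 0, "x": 0, "y": 0, "z": -0.9, "hand": 0}])

```text
time: 7.5
eef_pos: [569.3, -8.1, 198.0]
ee_rot: [[-0.986, 0.165, 0.007], [0.165, 0.986, -0.0], [-0.007, 0.001, -1.0]]
wrist_force: [-0.4, -0.2, -0.1]
width: 85.6
finger_force: 0.0
```

```bash
python3 - <<'E'
from h import *
s=arm.sense();p=np.array(s['eef_pos']);print(p,s['wrist_force'],s['width'])
im=snap('side','s3.png')
u,v=302,150
a=cv2.resize(im[v-45:v+45,u-60:u+45],(0,0),fx=6,fy=6,interpolation=2)
cv2.imwrite('pics/s3c.png',a)
R=np.array(s['ee_rot'])
# push start: TCP 45 behind the post centre along -push dir
post=np.array([641,-116.]); t=np.array([-.987,.163])
g=post-45*t; print(g, R.T@(np.r_[g,p[2]]-p)/100)
E
```

```text
[569.34081847  -8.12729801 198.03751519] [-0.41837472 -0.22933059 -0.05207749] 85.57382246102297
[ 685.415 -123.335] [-1.33500076 -0.94461335  0.00903384]
```

View pics/s3c.png

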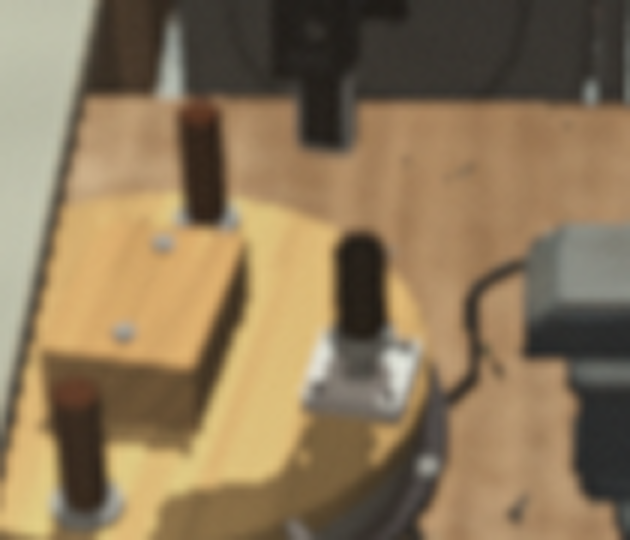

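The pin is upright in the bore with its collar clear of the block, and the fingers are free of it. Next I go behind the push post with the jaws shut.

>>> servo_tool(rows=[{"ax": 0, "ay": 0, "az": 0, "x": -0.35, "y": -0.25, "z": 0, "hand": 1}, {"ax": 0, "ay": 0, "az": 0, "x": -0.67, "y": -0.48, "z": 0, "hand": 1}])

```text
time: 7.75
eef_pos: [626.4, -66.9, 191.8]
ee_rot: [[-0.986, 0.164, 0.0], [0.164, 0.986, -0.0], [-0.0, -0.0, -1.0]]
wrist_force: [-0.5, 0.6, -0.1]
width: 58.9
finger_force: 0.0
```

>>> servo_tool(rows=[{"ax": 0, "ay": 0, "az": 0, "x": -0.35, "y": -0.25, "z": 0, "hand": 1}, {"ax": 0, "ay": 0, "az": 0, "x": -0.67, "y": -0.47, "z": 0, "hand": 1}, {"ax": 0, "ay": 0, "az": 0, "x": -0.67, "y": -0.47, "z": 0.2, "hand": 1}, {"ax": 0, "ay": 0, "az": 0, "x": -0.67, "y": -0.47, "z": 0.55, "hand": 1}, {"ax": 0, "ay": 0, "az": 0, "x": -0.67, "y": -0.47, "z": 0.55, "hand": 1}])

```text
time: 8.25
eef_pos: [682.1, -123.6, 131.0]
ee_rot: [[-0.986, 0.165, -0.008], [0.165, 0.986, 0.002], [0.008, 0.0, -1.0]]
wrist_force: [-0.5, -0.9, -1.3]
width: 0.1
finger_force: 0.0
```

>>> servo_tool(rows=[{"ax": 0, "ay": 0, "az": 0, "x": 0, "y": 0, "z": 0.2, "hand": 1}, {"ax": 0, "ay": 0, "az": 0, "x": 0, "y": 0, "z": 0.4, "hand": 1}, {"ax": 0, "ay": 0, "az": 0, "x": 0, "y": 0, "z": 0.57, "hand": 1}, {"ax": 0, "ay": 0, "az": 0, "x": 0, "y": 0, "z": 0.57, "hand": 1}, {"ax": 0, "ay": 0, "az": 0, "x": 0, "y": 0, "z": 0.57, "hand": 1}, {"ax": 0, "ay": 0, "az": 0, "x": 0, "y": 0, "z": 0.57, "hand": 1}])

```text
time: 8.85
eef_pos: [684.7, -123.9, 81.8]
ee_rot: [[-0.986, 0.165, 0.002], [0.165, 0.986, -0.0], [-0.002, -0.0, -1.0]]
wrist_force: [0.8, 0.1, -0.1]
width: 0.0
finger_force: 0.0
```

```bash
python3 - <<'E'
from h import *
s=arm.sense();print(s['eef_pos'],s['wrist_force'],s['width'])
ims=[cv2.resize(snap('top','t4.png')[85:205,330:460],(0,0),fx=3,fy=3,interpolation=2),cv2.resize(snap('side','s4.png')[100:220,225:345],(0,0),fx=3,fy=3,interpolation=2)]
cv2.imwrite('pics/c4.png',np.hstack(ims))
E
```

```text
[ 684.71766218 -123.94663961   81.83451132] [ 0.81192021  0.11046704 -0.12960644] 0.029794352204044784
```

View pics/c4.png

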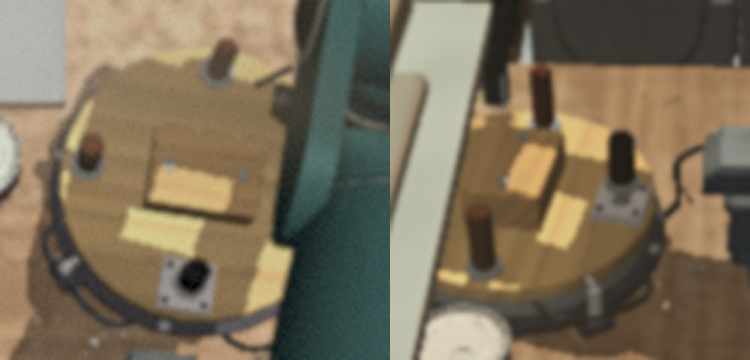

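Fingers are behind the push post (side panel ~(495,80)). The pin is up and the path is free. Approach now.

>>> servo_tool(rows=[{"ax": 0, "ay": 0, "az": 0, "x": 0.05, "y": 0, "z": 0, "hand": 1}, {"ax": 0, "ay": 0, "az": 0, "x": 0.1, "y": 0, "z": 0, "hand": 1}, {"ax": 0, "ay": 0, "az": 0, "x": 0.15, "y": 0, "z": 0, "hand": 1}, {"ax": 0, "ay": 0, "az": 0, "x": 0.17, "y": 0, "z": 0, "hand": 1}, {"ax": 0, "ay": 0, "az": 0, "x": 0.18, "y": 0, "z": 0, "hand": 1}])

```text
time: 9.45
eef_pos: [666.2, -120.8, 80.5]
ee_rot: [[-0.986, 0.165, 0.0], [0.165, 0.986, -0.0], [-0.0, -0.0, -1.0]]
wrist_force: [0.7, -0.9, 0.7]
width: -0.0
finger_force: 0.0
```

>>> servo_tool(rows=[{"ax": 0, "ay": 0, "az": 0, "x": 0.02, "y": 0, "z": 0, "hand": 1}, {"ax": 0, "ay": 0, "az": 0, "x": 0.04, "y": 0, "z": 0, "hand": 1}, {"ax": 0, "ay": 0, "az": 0, "x": 0.06, "y": 0, "z": 0, "hand": 1}])

```text
time: 9.75
eef_pos: [660.6, -119.9, 80.4]
ee_rot: [[-0.986, 0.165, 0.001], [0.165, 0.986, -0.0], [-0.001, -0.0, -1.0]]
wrist_force: [3.9, -0.8, 0.4]
width: 0.1
finger_force: 0.0
```

>>> servo_tool(rows=[{"ax": 0, "ay": 0, "az": 0.007, "x": 0.01, "y": 0, "z": 0, "hand": 1}, {"ax": 0, "ay": 0, "az": 0.014, "x": 0.02, "y": 0, "z": 0, "hand": 1}, {"ax": 0, "ay": 0, "az": 0.02, "x": 0.03, "y": 0, "z": 0, "hand": 1}])

```text
time: 10.05
eef_pos: [657.6, -119.4, 80.3]
ee_rot: [[-0.98, 0.197, 0.0], [0.197, 0.98, -0.0], [-0.0, -0.0, -1.0]]
wrist_force: [2.5, -0.9, 0.2]
width: -0.1
finger_force: 0.0
```

>>> servo_tool(rows=[{"ax": 0, "ay": 0, "az": 0.0127, "x": 0.019, "y": -0.004, "z": 0, "hand": 1}, {"ax": 0, "ay": 0, "az": 0.0255, "x": 0.038, "y": -0.008, "z": 0, "hand": 1}, {"ax": 0, "ay": 0, "az": 0.038, "x": 0.057, "y": -0.011, "z": 0, "hand": 1}, {"ax": 0, "ay": 0, "az": 0.051, "x": 0.077, "y": -0.014, "z": 0, "hand": 1}, {"ax": 0, "ay": 0, "az": 0.064, "x": 0.096, "y": -0.016, "z": 0, "hand": 1}, {"ax": 0, "ay": 0, "az": 0.076, "x": 0.115, "y": -0.018, "z": 0, "hand": 1}, {"ax": 0, "ay": 0, "az": 0.089, "x": 0.135, "y": -0.02, "z": 0, "hand": 1}, {"ax": 0, "ay": 0, "az": 0.102, "x": 0.154, "y": -0.021, "z": 0, "hand": 1}, {"ax": 0, "ay": 0, "az": 0.115, "x": 0.173, "y": -0.022, "z": 0, "hand": 1}, {"ax": 0, "ay": 0, "az": 0.127, "x": 0.193, "y": -0.023, "z": 0, "hand": 1}])

```text
time: 11.05
eef_pos: [638.0, -117.8, 80.3]
ee_rot: [[-0.922, 0.388, 0.0], [0.388, 0.922, -0.0], [-0.0, 0.0, -1.0]]
wrist_force: [2.1, -0.2, 1.5]
width: -0.0
finger_force: 0.0
```

```bash
cat > st.py <<'E'
from h import *
s=arm.sense();p=np.array(s['eef_pos']);R=np.array(s['ee_rot']);f=R.T@s['wrist_force']
r=R.T@(np.array([656.5,-22.5,p[2]])-p)   # axis in tool frame
pa=np.arctan2(107,-68.5)+np.pi/2
post=p+21*R[:,0]; th=np.arctan2(post[1]+22.5,post[0]-656.5)%(2*np.pi)-pa
print('t',s['time'],'tool force',f.round(1),'axis in tool',r.round(1),'post rad',np.hypot(post[0]-656.5,post[1]+22.5).round(1),'theta',th.round(3),'toolang',np.arctan2(R[1,0],R[0,0])+np.pi-np.pi/2-pa+np.pi*0)
E
python3 st.py
```

```text
t 11.05 tool force [-2.   0.6 -1.5] axis in tool [20. 95.  0.] post rad 95.0 theta 0.592 toolang 0.6028849700173069
```

>>> servo_tool(rows=[{"ax": 0, "ay": 0, "az": 0.0127, "x": 0.019, "y": -0.004, "z": 0, "hand": 1}, {"ax": 0, "ay": 0, "az": 0.0255, "x": 0.038, "y": -0.008, "z": 0, "hand": 1}, {"ax": 0, "ay": 0, "az": 0.038, "x": 0.057, "y": -0.011, "z": 0, "hand": 1}, {"ax": 0, "ay": 0, "az": 0.051, "x": 0.077, "y": -0.014, "z": 0, "hand": 1}, {"ax": 0, "ay": 0, "az": 0.064, "x": 0.096, "y": -0.016, "z": 0, "hand": 1}, {"ax": 0, "ay": 0, "az": 0.076, "x": 0.115, "y": -0.018, "z": 0, "hand": 1}, {"ax": 0, "ay": 0, "az": 0.089, "x": 0.135, "y": -0.02, "z": 0, "hand": 1}, {"ax": 0, "ay": 0, "az": 0.102, "x": 0.154, "y": -0.021, "z": 0, "hand": 1}, {"ax": 0, "ay": 0, "az": 0.115, "x": 0.173, "y": -0.022, "z": 0, "hand": 1}, {"ax": 0, "ay": 0, "az": 0.127, "x": 0.193, "y": -0.023, "z": 0, "hand": 1}])

```text
time: 12.05
eef_pos: [619.3, -112.5, 80.3]
ee_rot: [[-0.826, 0.563, -0.0], [0.563, 0.826, -0.0], [0.0, -0.0, -1.0]]
wrist_force: [3.4, -1.0, 1.9]
width: 0.0
finger_force: 0.0
```

>>> servo_tool(rows=[{"ax": 0, "ay": 0, "az": 0.0127, "x": 0.019, "y": -0.004, "z": 0, "hand": 1}, {"ax": 0, "ay": 0, "az": 0.0255, "x": 0.038, "y": -0.008, "z": 0, "hand": 1}, {"ax": 0, "ay": 0, "az": 0.038, "x": 0.057, "y": -0.011, "z": 0, "hand": 1}, {"ax": 0, "ay": 0, "az": 0.051, "x": 0.077, "y": -0.014, "z": 0, "hand": 1}, {"ax": 0, "ay": 0, "az": 0.051, "x": 0.077, "y": -0.014, "z": 0, "hand": 1}])

```text
time: 12.55
eef_pos: [612.0, -109.2, 80.2]
ee_rot: [[-0.779, 0.627, -0.0], [0.627, 0.779, 0.0], [0.0, -0.0, -1.0]]
wrist_force: [2.2, -0.3, 1.0]
width: 0.1
finger_force: 0.0
```

```bash
python3 st.py
```

```text
t 12.55 tool force [-1.9  1.2 -1. ] axis in tool [19.7 95.5 -0. ] post rad 95.5 theta 0.31 toolang 0.3239654883715719
```

>>> servo_tool(rows=[{"ax": 0, "ay": 0, "az": 0.0064, "x": 0.01, "y": -0.002, "z": 0, "hand": 1}, {"ax": 0, "ay": 0, "az": 0.0127, "x": 0.019, "y": -0.004, "z": 0, "hand": 1}, {"ax": 0, "ay": 0, "az": 0.019, "x": 0.029, "y": -0.006, "z": 0, "hand": 1}, {"ax": 0, "ay": 0, "az": 0.0255, "x": 0.038, "y": -0.008, "z": 0, "hand": 1}, {"ax": 0, "ay": 0, "az": 0.032, "x": 0.048, "y": -0.01, "z": 0, "hand": 1}, {"ax": 0, "ay": 0, "az": 0.038, "x": 0.057, "y": -0.011, "z": 0, "hand": 1}, {"ax": 0, "ay": 0, "az": 0.045, "x": 0.067, "y": -0.013, "z": 0, "hand": 1}, {"ax": 0, "ay": 0, "az": 0.051, "x": 0.077, "y": -0.014, "z": 0, "hand": 1}])

```text
time: 13.35
eef_pos: [605.4, -105.6, 80.3]
ee_rot: [[-0.727, 0.687, 0.0], [0.687, 0.727, -0.0], [-0.0, -0.0, -1.0]]
wrist_force: [3.5, -1.0, -0.5]
width: 0.2
finger_force: 0.0
```

>>> servo_tool(rows=[{"ax": 0, "ay": 0, "az": 0.0064, "x": 0.01, "y": -0.002, "z": 0, "hand": 1}, {"ax": 0, "ay": 0, "az": 0.0127, "x": 0.02, "y": -0.004, "z": 0, "hand": 1}])

```text
time: 13.55
eef_pos: [603.7, -104.5, 80.3]
ee_rot: [[-0.713, 0.701, 0.0], [0.701, 0.713, 0.0], [-0.0, 0.0, -1.0]]
wrist_force: [3.1, -1.2, -0.5]
width: -0.2
finger_force: 0.0
```

>>> servo_tool(rows=[{"ax": 0, "ay": 0, "az": 0.0064, "x": 0.01, "y": -0.002, "z": 0, "hand": 1}, {"ax": 0, "ay": 0, "az": 0.0127, "x": 0.02, "y": -0.004, "z": 0, "hand": 1}])

```text
time: 13.75
eef_pos: [602.0, -103.4, 80.3]
ee_rot: [[-0.699, 0.715, 0.0], [0.715, 0.699, 0.0], [-0.0, 0.0, -1.0]]
wrist_force: [2.8, -0.7, -0.0]
width: 0.3
finger_force: 0.0
```

>>> servo_tool(rows=[{"ax": 0, "ay": 0, "az": 0.0064, "x": 0.01, "y": -0.002, "z": 0, "hand": 1}, {"ax": 0, "ay": 0, "az": 0.0127, "x": 0.02, "y": -0.004, "z": 0, "hand": 1}])

```text
time: 13.95
eef_pos: [600.3, -102.3, 80.4]
ee_rot: [[-0.684, 0.729, -0.0], [0.729, 0.684, -0.0], [-0.0, -0.0, -1.0]]
wrist_force: [2.6, -1.7, -0.7]
width: 0.1
finger_force: 0.0
```

>>> servo_tool(rows=[{"ax": 0, "ay": 0, "az": 0.0064, "x": 0.01, "y": -0.002, "z": 0, "hand": 1}, {"ax": 0, "ay": 0, "az": 0.0127, "x": 0.02, "y": -0.004, "z": 0, "hand": 1}])

```text
time: 14.15
eef_pos: [598.6, -101.1, 80.3]
ee_rot: [[-0.67, 0.743, -0.0], [0.743, 0.67, -0.0], [-0.0, -0.0, -1.0]]
wrist_force: [3.1, -1.4, 0.4]
width: 0.0
finger_force: 0.0
```

>>> servo_tool(rows=[{"ax": 0, "ay": 0, "az": 0.0064, "x": 0.01, "y": -0.002, "z": 0, "hand": 1}, {"ax": 0, "ay": 0, "az": 0.0127, "x": 0.02, "y": -0.004, "z": 0, "hand": 1}])

```text
time: 14.35
eef_pos: [597.0, -99.9, 80.3]
ee_rot: [[-0.655, 0.756, 0.0], [0.756, 0.655, -0.0], [-0.0, -0.0, -1.0]]
wrist_force: [2.3, -1.1, 0.3]
width: 0.4
finger_force: 0.0
```

>>> servo_tool(rows=[{"ax": 0, "ay": 0, "az": 0.0064, "x": 0.01, "y": -0.002, "z": 0, "hand": 1}, {"ax": 0, "ay": 0, "az": 0.0127, "x": 0.02, "y": -0.004, "z": 0, "hand": 1}])

```text
time: 14.55
eef_pos: [595.4, -98.6, 80.3]
ee_rot: [[-0.639, 0.769, 0.0], [0.769, 0.639, 0.0], [-0.0, 0.0, -1.0]]
wrist_force: [2.0, -1.1, 1.1]
width: 0.1
finger_force: 0.0
```

>>> servo_tool(rows=[{"ax": 0, "ay": 0, "az": 0.0064, "x": 0.01, "y": -0.002, "z": 0, "hand": 1}, {"ax": 0, "ay": 0, "az": 0.0127, "x": 0.02, "y": -0.004, "z": 0, "hand": 1}])

```text
time: 14.75
eef_pos: [593.8, -97.3, 80.3]
ee_rot: [[-0.624, 0.781, -0.0], [0.781, 0.624, -0.0], [0.0, -0.0, -1.0]]
wrist_force: [2.6, -1.2, 0.6]
width: -0.2
finger_force: 0.0
```

>>> servo_tool(rows=[{"ax": 0, "ay": 0, "az": 0.0064, "x": 0.01, "y": -0.002, "z": 0, "hand": 1}, {"ax": 0, "ay": 0, "az": 0.0127, "x": 0.02, "y": -0.004, "z": 0, "hand": 1}])

```text
time: 14.95
eef_pos: [592.2, -96.0, 80.3]
ee_rot: [[-0.608, 0.794, 0.0], [0.794, 0.608, -0.0], [-0.0, 0.0, -1.0]]
wrist_force: [2.3, -0.7, 0.2]
width: -0.1
finger_force: 0.0
```

>>> servo_tool(rows=[{"ax": 0, "ay": 0, "az": 0.0064, "x": 0.01, "y": -0.002, "z": 0, "hand": 1}, {"ax": 0, "ay": 0, "az": 0.0127, "x": 0.02, "y": -0.004, "z": 0, "hand": 1}])

```text
time: 15.15
eef_pos: [590.7, -94.6, 80.3]
ee_rot: [[-0.592, 0.806, 0.0], [0.806, 0.592, -0.0], [-0.0, 0.0, -1.0]]
wrist_force: [2.6, -1.5, 0.8]
width: -0.2
finger_force: 0.0
```

>>> servo_tool(rows=[{"ax": 0, "ay": 0, "az": 0.0064, "x": 0.01, "y": -0.002, "z": 0, "hand": 1}, {"ax": 0, "ay": 0, "az": 0.0127, "x": 0.02, "y": -0.004, "z": 0, "hand": 1}])

```text
time: 15.35
eef_pos: [589.2, -93.3, 80.3]
ee_rot: [[-0.576, 0.817, 0.0], [0.817, 0.576, 0.0], [-0.0, 0.0, -1.0]]
wrist_force: [3.6, -1.1, -0.3]
width: 0.1
finger_force: 0.0
```

>>> servo_tool(rows=[{"ax": 0, "ay": 0, "az": 0.0064, "x": 0.01, "y": -0.002, "z": 0, "hand": 1}, {"ax": 0, "ay": 0, "az": 0.0127, "x": 0.02, "y": -0.004, "z": 0, "hand": 1}])

```text
time: 15.55
eef_pos: [587.7, -91.8, 80.3]
ee_rot: [[-0.56, 0.829, 0.0], [0.829, 0.56, 0.0], [-0.0, 0.0, -1.0]]
wrist_force: [3.2, -0.3, 1.0]
width: -0.3
finger_force: 0.0
```

```bash
python3 st.py
```

```text
t 15.55 tool force [-2.1  2.5 -1. ] axis in tool [19.  95.8  0. ] post rad 95.8 theta 0.003 toolang 0.024584371111108894
```

>>> servo_tool(rows=[{"ax": 0, "ay": 0, "az": 0.0064, "x": 0.01, "y": -0.002, "z": 0, "hand": 1}, {"ax": 0, "ay": 0, "az": 0.0135, "x": 0.02, "y": -0.003, "z": 0, "hand": 1}])

```text
time: 15.75
eef_pos: [586.2, -90.4, 80.3]
ee_rot: [[-0.542, 0.84, -0.0], [0.84, 0.542, -0.0], [0.0, -0.0, -1.0]]
wrist_force: [0.8, -0.7, 0.5]
width: 0.3
finger_force: 0.0
```

>>> servo_tool(rows=[{"ax": 0, "ay": 0, "az": 0.0064, "x": 0.01, "y": -0.002, "z": 0, "hand": 1}])

```text
time: 15.85
eef_pos: [585.5, -89.6, 80.2]
ee_rot: [[-0.533, 0.846, -0.0], [0.846, 0.533, 0.0], [0.0, -0.0, -1.0]]
wrist_force: [1.7, -0.5, 1.1]
width: 0.1
finger_force: 0.0
```

>>> servo_tool(rows=[{"ax": 0, "ay": 0, "az": 0.0064, "x": 0.01, "y": -0.002, "z": 0, "hand": 1}])

```text
time: 15.95
eef_pos: [584.8, -88.9, 80.2]
ee_rot: [[-0.525, 0.851, -0.0], [0.851, 0.525, -0.0], [0.0, -0.0, -1.0]]
wrist_force: [2.0, -0.8, 0.7]
width: 0.0
finger_force: 0.0
```

>>> servo_tool(rows=[{"ax": 0, "ay": 0, "az": 0.0064, "x": 0.01, "y": -0.002, "z": 0, "hand": 1}, {"ax": 0, "ay": 0, "az": 0.01, "x": 0.015, "y": -0.003, "z": 0, "hand": 1}])

```text
time: 16.15
eef_pos: [583.8, -87.8, 80.3]
ee_rot: [[-0.512, 0.859, -0.0], [0.859, 0.512, 0.0], [0.0, -0.0, -1.0]]
wrist_force: [1.1, -1.3, 0.4]
width: -0.1
finger_force: 0.0
```

>>> servo_tool(rows=[{"ax": 0, "ay": 0, "az": 0.0064, "x": 0.01, "y": -0.002, "z": 0, "hand": 1}, {"ax": 0, "ay": 0, "az": 0.0127, "x": 0.02, "y": -0.003, "z": 0, "hand": 1}])

```text
time: 16.35
eef_pos: [582.5, -86.2, 80.3]
ee_rot: [[-0.494, 0.869, -0.0], [0.869, 0.494, 0.0], [0.0, -0.0, -1.0]]
wrist_force: [0.1, 0.2, 0.4]
width: -0.4
finger_force: 0.0
```

```bash
python3 - <<'E'
from h import *
im=snap('side','s5.png');t=snap('top','t5.png')
cv2.imwrite('pics/c5.png',np.hstack([cv2.resize(im[120:240,230:350],(0,0),fx=3.2,fy=3.2,interpolation=2),cv2.resize(t[90:210,325:445],(0,0),fx=3.2,fy=3.2,interpolation=2)]))
E
python3 st.py
```

```text
t 16.45 tool force [-0.6  0.   0.4] axis in tool [18.7 95.8 -0. ] post rad 95.9 theta -0.076 toolang -0.05196668283498429
```

View pics/c5.png

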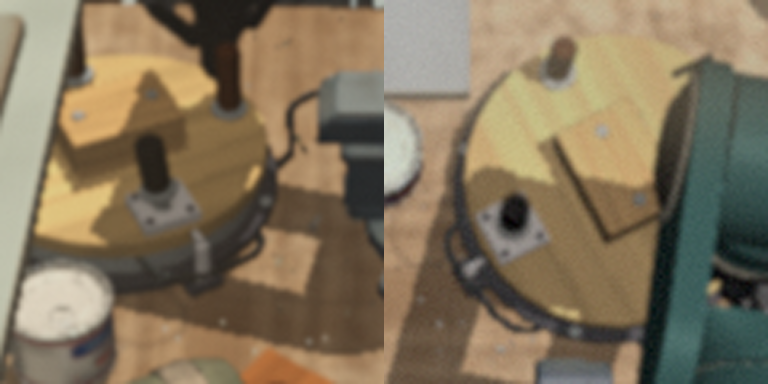

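Side panel shows the collar (158,193) still above the block, so the pin is not home. The table is just past the pointer (about -0.08 rad). Continue.

>>> servo_tool(rows=[{"ax": 0, "ay": 0, "az": 0.0064, "x": 0.01, "y": -0.002, "z": 0, "hand": 1}, {"ax": 0, "ay": 0, "az": 0.0127, "x": 0.02, "y": -0.003, "z": 0, "hand": 1}])

```text
time: 16.65
eef_pos: [581.3, -84.7, 80.3]
ee_rot: [[-0.477, 0.879, -0.0], [0.879, 0.477, -0.0], [0.0, -0.0, -1.0]]
wrist_force: [1.5, -1.1, 0.7]
width: -0.0
finger_force: 0.0
```

>>> servo_tool(rows=[{"ax": 0, "ay": 0, "az": 0.0064, "x": 0.01, "y": -0.002, "z": 0, "hand": 1}, {"ax": 0, "ay": 0, "az": 0.0127, "x": 0.02, "y": -0.003, "z": 0, "hand": 1}])

```text
time: 16.85
eef_pos: [580.1, -83.1, 80.3]
ee_rot: [[-0.459, 0.888, 0.0], [0.888, 0.459, -0.0], [-0.0, 0.0, -1.0]]
wrist_force: [1.2, -1.8, -0.1]
width: 0.2
finger_force: 0.0
```

>>> servo_tool(rows=[{"ax": 0, "ay": 0, "az": 0.0064, "x": 0.01, "y": -0.002, "z": 0, "hand": 1}, {"ax": 0, "ay": 0, "az": 0.0127, "x": 0.02, "y": -0.003, "z": 0, "hand": 1}])

```text
time: 17.05
eef_pos: [579.0, -81.4, 80.4]
ee_rot: [[-0.441, 0.897, 0.0], [0.897, 0.441, -0.0], [-0.0, 0.0, -1.0]]
wrist_force: [1.1, -2.4, -0.2]
width: -0.0
finger_force: 0.0
```

>>> servo_tool(rows=[{"ax": 0, "ay": 0, "az": 0.0064, "x": 0.01, "y": -0.002, "z": 0, "hand": 1}, {"ax": 0, "ay": 0, "az": 0.0127, "x": 0.02, "y": -0.003, "z": 0, "hand": 1}])

```text
time: 17.25
eef_pos: [578.2, -80.4, 80.5]
ee_rot: [[-0.423, 0.906, 0.001], [0.906, 0.423, -0.001], [-0.002, 0.0, -1.0]]
wrist_force: [7.4, -12.0, -2.7]
width: -0.4
finger_force: 0.0
```

Locked at 14 N. I'll ease back a little.

>>> servo_tool(rows=[{"ax": 0, "ay": 0, "az": 0, "x": -0.004, "y": 0, "z": 0, "hand": 1}])

```text
time: 17.35
eef_pos: [578.3, -80.6, 80.5]
ee_rot: [[-0.423, 0.906, 0.001], [0.906, 0.423, -0.001], [-0.001, 0.0, -1.0]]
wrist_force: [4.6, -5.4, -0.9]
width: 0.2
finger_force: 0.0
```

>>> servo_tool(rows=[{"ax": 0, "ay": 0, "az": 0, "x": 0.001, "y": 0, "z": 0, "hand": 1}, {"ax": 0, "ay": 0, "az": 0, "x": 0.001, "y": 0, "z": 0, "hand": 1}])

```text
time: 17.55
eef_pos: [578.3, -80.6, 80.4]
ee_rot: [[-0.424, 0.906, 0.001], [0.906, 0.424, -0.001], [-0.001, 0.0, -1.0]]
wrist_force: [6.3, -7.0, -0.9]
width: 0.1
finger_force: 0.0
```

>>> servo_tool(rows=[{"ax": 0, "ay": 0, "az": 0, "x": 0, "y": 0, "z": 0, "hand": 1}, {"ax": 0, "ay": 0, "az": 0, "x": 0, "y": 0, "z": 0, "hand": 1}, {"ax": 0, "ay": 0, "az": 0, "x": 0, "y": 0, "z": 0, "hand": 1}, {"ax": 0, "ay": 0, "az": 0, "x": 0, "y": 0, "z": 0, "hand": 1}, {"ax": 0, "ay": 0, "az": 0, "x": 0, "y": 0, "z": 0, "hand": 1}])

```text
time: 18.05
eef_pos: [578.3, -80.6, 80.5]
ee_rot: [[-0.424, 0.906, 0.001], [0.906, 0.424, -0.001], [-0.001, 0.0, -1.0]]
wrist_force: [5.1, -7.4, -1.5]
width: -0.0
finger_force: 0.0
```

```bash
python3 - <<'E'
from h import *
im=snap('side','s6.png');t=snap('top','t6.png')
cv2.imwrite('pics/c6.png',np.hstack([cv2.resize(im[130:230,240:340],(0,0),fx=4,fy=4,interpolation=2),cv2.resize(t[110:210,325:425],(0,0),fx=4,fy=4,interpolation=2)]))
E
python3 st.py
```

```text
t 18.15 tool force [-9.1  2.1  1.7] axis in tool [19.5 95.5  0. ] post rad 95.5 theta -0.147 toolang -0.13208033291146304
```

View pics/c6.png

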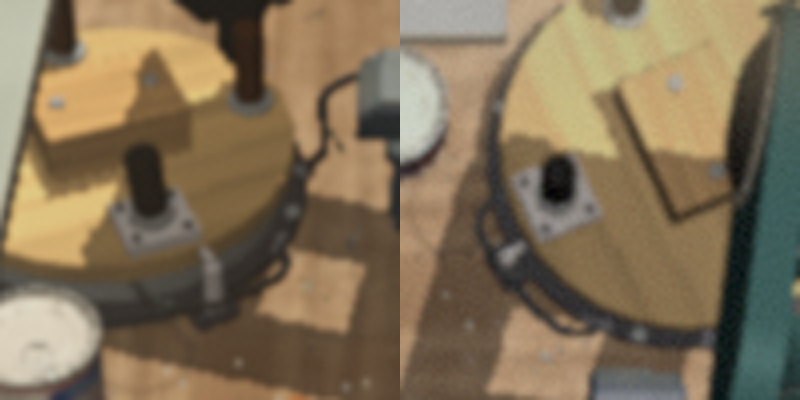

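The collar now lies on the block (side panel ~(152,218)), so the pin is home and the lock has been proven at about 9 N. I'll let go and withdraw.

>>> servo_tool(rows=[{"ax": 0, "ay": 0, "az": 0, "x": -0.02, "y": 0, "z": 0, "hand": 1}, {"ax": 0, "ay": 0, "az": 0, "x": -0.1, "y": 0, "z": 0, "hand": 1}, {"ax": 0, "ay": 0, "az": 0, "x": -0.2, "y": 0, "z": 0, "hand": 1}, {"ax": 0, "ay": 0, "az": 0, "x": -0.2, "y": 0, "z": -0.4, "hand": 1}, {"ax": 0, "ay": 0, "az": 0, "x": -0.2, "y": 0, "z": -0.8, "hand": 1}, {"ax": 0, "ay": 0, "az": 0, "x": -0.2, "y": 0, "z": -1, "hand": 1}, {"ax": 0, "ay": 0, "az": 0, "x": -0.2, "y": 0, "z": -1, "hand": 1}, {"ax": 0, "ay": 0, "az": 0, "x": -0.2, "y": 0, "z": -1, "hand": 1}])

```text
time: 18.95
eef_pos: [586.5, -98.6, 180.1]
ee_rot: [[-0.424, 0.906, 0.0], [0.906, 0.424, 0.0], [0.0, 0.0, -1.0]]
wrist_force: [0.6, -0.3, -0.6]
width: -0.0
finger_force: 0.0
```

```bash
python3 - <<'E'
from h import *
b=cv2.imread('pics/s6.png').astype(int);im=snap('side','s7.png').astype(int)
d=abs(im-b)[175:195,262:292].mean(); print('guide region diff',d, arm.sense()['wrist_force'])
print(arm.hand_in())
E
```

```text
guide region diff 8.837222222222222 [ 0.45560286  0.82727601 -0.15303969]
the job is handed in; nothing more can be done
None
```

The pin dropped home and blocked the table about 0.15 rad past the pointer. The lock held about 7–10 N on the post for about 0.8 s (14 N peak on contact), the arm is withdrawn, and the job was handed in at about 19 s; the hand-in gave no verdict.

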